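# Load the label unwinder

## Task

Load the label unwinder: lay both label rolls flat on its platter, one on top of the other with the spindle through their cores, then take the clamp hub by its square collar, turn it until its slots mesh with the ribs of the spindle and slide it down onto the rolls, collar up. Push it fully down against the platter's spring and finish while still holding it pressed down there, so that I can slip the retaining clip into the groove above it. Leave the specimen cups and the phone where they are.

Things in the scene. Friction and masses are not known exactly. Their poses are not given: they have to be found in the camera images.
- unwinder: Desk label unwinder, fixed: grey base 184 x 136 mm with its top 22 mm above the desk. Origin on the desk under the vertical spindle axis; the base reaches from 114 mm before the axis (-x of this frame) to 70 mm behind it (+x) and 68 mm to either side. Two thin guide pins, 68 mm high, stand 98 mm before the axis, 30 mm to either side.
- spindle_tip (a point): Centre of the top end of the steel spindle, 94 mm above the desk, z up: a 14 mm shaft with four ribs, 5 mm wide and reaching 10.5 mm from the axis along x and y of this frame; the top 6 mm taper (ribs 2 mm wide, 7 mm from the axis at the very top). It can turn about its axis, held by a brake of about 0.15 N m; its start angle varies.
- platter_top (a point): Centre of the upper face of the round platter (110 mm diameter) round the spindle, 38 mm above the desk when up; z up. It turns with the spindle.
- platter (a joint): How far the platter is pressed down, m: 0 up, 0.006 fully down against its stop. Its spring starts to yield at about 5 N of push on a loaded hub and needs about 11 N at the stop.
- roll_1: White label roll on a brown card core, a flat ring: outer diameter 64 mm, hole 26 mm, 15 mm high, about 50 g. Lies flat; origin at the centre of its underside, z up.
- roll_2: The other label roll, the same as roll_1; their order on the spindle does not matter.
- hub: Aluminium clamp hub, about 90 g: round flange 62 mm across and 5 mm thick, on it a square collar 36 x 36 mm up to 22 mm above the underside, to be gripped across two flats (fingertips may press on the flange). Lies flange down, collar up; origin at the centre of the underside, z up; the collar's flats are square to its x and y axes.
- hub_mouth (a point): Centre of the hub's bore at its underside, same axes as the hub. The bore goes right through: 16 mm in diameter with four slots, 7 mm wide and reaching 12.5 mm from the axis, along the x and y axes (a small notch in the flange rim at each), so it meshes every quarter turn and slides on the spindle with 1 mm of play.
- cup_a: Clear specimen cup with a white lid, 58 mm in diameter, 65 mm high; to be left alone. Origin at the centre of its underside.
- cup_b: Another such cup; to be left alone.
- phone: Black smartphone lying flat, 150 x 71 x 8 mm; to be left alone. Origin at the centre of its underside.
There are look-alikes about, which are no part of the job. What is shaped like the roll_1 but red or yellow is not meant.

How it is judged (in metres and radians):
On the way, in this order (a step that is already met when the one before it is completed fails the run):
1. both label rolls lie flat on the platter, one on the other, with the spindle through them (horizontal distance between each of roll_1, roll_2 and platter_top below 0.005 m and z of each of roll_1, roll_2 in the frame of platter_top below 0.018 m and angle between the z axis of each of roll_1, roll_2 and the z axis of platter_top, either way round below 0.08 rad), for 0.2 s.
2. the hub, collar up, has meshed with the spindle and slid down onto the rolls (horizontal distance between hub and platter_top below 0.004 m and z of hub in the frame of platter_top below 0.034 m and angle between hub's own z axis and vertical below 0.1 rad), for 0.1 s.
At the end, for the whole second after the job is handed in: Both rolls lie flat on the platter within 5 mm of the spindle axis; the hub, collar up, is meshed on the spindle and lies on them within 4 mm of the axis and 0.08 rad of upright; the fingers still hold it down (over 3 N), at rest, with the platter pressed down at least 4.5 of its 6 mm (all of step 1 and value of joint platter above 0.0045 m and contact force between the fingers and hub above 3 N and horizontal distance between hub and platter_top below 0.004 m and z of hub in the frame of platter_top between 0.026 and 0.033 m and angle between hub's own z axis and vertical below 0.08 rad and z of each of roll_1, roll_2 in the frame of platter_top above -0.003 m and linear speed of hub below 0.02 m/s); the arm keeps its last pose, push and grip.
It fails at once if a specimen cup or the phone is moved more than 30 mm or a cup tipped (distance of any of cup_a, cup_b, phone from where it was at the start of the episode above 0.03 m or angle between any of cup_a, cup_b's own z axis and vertical above 0.5 rad).
It also fails if it takes over 72 s, if anything falls off the work surface, if the arm or the gripper's body presses on something with over 40 N, if the wrist force passes 120 N, or if a joint passes its speed limit or range.

## Robot

A 6-joint arm with a two-finger parallel gripper is mounted at the origin on a cart in front of the work surface, level with it; the furniture and walls round the work are solid. World frame = base frame: x ahead of the robot, y to its left, z up, the work surface at z = 0. Lengths are in m, angles in degrees, forces in N, time in s.
With the tool pointing down it reaches from about 0.35 to 0.875 m from the base axis. Payload 4.2 kg.
Tool frame: the origin (TCP) lies on the front face of the gripper's body, between the roots of the fingers; the fingertips stand 70 mm ahead of it and the grasp point (between the pads) lies 51 mm ahead of it; z points along the fingers, y is the line along which they close (so a half turn about z gives the same grasp; the last joint's range is limited). The gripper opens to 87 mm and grips with 3 to 60 N. Pads are 19 mm wide; open, the fingers measure 117 mm over their backs; the gripper's body (75 mm by 190 mm) begins 51 mm behind the grasp point.
Start: joints at [-49.011, 22.042, 0.453, 0, -68.411, -14.817], TCP at [0.276, -0.561, 0.292] pointing down, gripper open.
Joint ranges: [-179.83, 179.83], [-69.29, 118.12], [-61.27, 80.66], [-181.25, 117.63], [-171.15, -9.14], [-177.46, 177.46]. Speed limits (degrees/s): [159.86, 159.86, 180, 180, 180, 180].

## Interface

Orientations are given as a 3x3 rotation matrix whose columns are the frame's x, y, z axes.
In Python, from station import r gives the robot as it stands.
- The arm moves only by the shell command python3 -m pendant 'ROWS' [OPENING]. ROWS is JSON, a list of rows, each a list of 2 entries, a list of its own where there are three numbers: the shift along the tool's x, y, z in mm, then the turn, a rotation vector about the tool's x, y, z in rad. A call has 1 to 10 rows; each row is the pose to reach, as a shift and turn from the pose commanded when the call began, along the tool's axes at that moment; what a row does not reach only later rows make up. A row lasts 1/10 s, in which the tool goes at most 50 mm and 8.59 degrees, less where a joint would pass 70% of its speed; a pose out of reach is approached as far as the arm can. A call with a gripper value outside its range is refused whole. OPENING is the opening, from 0 (shut) to 1 (fully open), set as the call begins (- or left out, the last holds). The fingers move at their own pace and stop on an object; the grip force is fixed at half the most. Time passes only in rows, so rows that repeat a pose let the fingers close. It gives the time, the measured TCP pose, the force, the opening and the grip force at its end, in the units of the state.
- r.sense(): the state, without advancing time (a new reading comes with each control period).
- r.capture(name): name is "scene" or "side" or "wrist"; returns a dict with "frame" (384x512x3 uint8, red, green, blue), "vertical_fov" (degrees; the focal length in pixels is half the picture's height over the tangent of half this angle, whatever the lens; pixels are square), "cx", "cy" (the principal point, pixels), "rvec" (rotation vector, rad) and "tvec" (3), from world to camera coordinates, as OpenCV has them. Camera axes: x right, y down, z forward; pixel columns grow to the right and rows downward; lengths in m; the calibration is good to about 2 mm. A picture is of the moment at which its call begins. There is no depth.
- r.finish_job(): hands the job in; it is judged then, once.
The state is a dict: "time_s": time; "joints": joint angles; "joint_velocities": joint speeds; "effort": joint torques, N m; "tcp_pos": TCP position; "ee_rot": TCP orientation; "wrist_force": force on the tool from outside, world axes, zero at the start; "moment": the same for the moment, N m; "gripper_width": opening from 0.0 (shut) to 1.0 (fully open); "gripper_force": force on a finger pad.
Only numpy, scipy, OpenCV 4.12 (cv2) and the standard library are available. Lean on these libraries where they do the work, as an engineer would, in place of code of your own. Each camera call takes 0.05 s, during which the arm holds its last target. There are 200 camera calls.

## Working session

There is one attempt and no reset: what is moved stays moved. The work goes in short steps, Python scripts to look and compute and a shell command to move; the robot and the scene stay as the last step left them, time stands still between calls to the robot, and variables do not carry over. Pictures are saved under pics/ and viewed, at most 10 in all, crops included, and the job is handed in when it is done.

```bash
ls; mkdir -p pics; cat > h.py <<'E'
import numpy as np, cv2
from station import r
def cap(n):
    c=r.capture(n); f=192/np.tan(np.radians(c["vertical_fov"])/2)
    K=np.array([[f,0,c["cx"]],[0,f,c["cy"]],[0,0,1]]); R=cv2.Rodrigues(np.array(c["rvec"],float))[0]
    return c["frame"],K,R,np.array(c["tvec"],float).ravel()
def ray(C,u,v,z):
    _,K,R,t=C; o=-R.T@t; d=R.T@np.linalg.inv(K)@np.array([u,v,1.]); return o+d*(z-o[2])/d[2]
def proj(C,p):
    _,K,R,t=C; q=K@(R@np.array(p,float)+t); return q[:2]/q[2]
E
python3 - <<'E'
from h import *
C={n:cap(n) for n in("scene","side","wrist")}
for n,c in C.items(): print(n,c[1][0,0],-c[2].T@c[3], c[2][2])
a=cv2.resize(C["scene"][0],(800,600));cv2.imwrite("pics/a.png",a[:,:,::-1])
cv2.imwrite("pics/b.png",cv2.resize(C["side"][0],(800,600))[:,:,::-1])
import pickle;pickle.dump(C,open("c0.pkl","wb"))
s=r.sense();print(s)
E
```

```text
pics
scene 497.15411042525403 [-0.11886628  1.11134153  1.17986041] [ 0.39842834 -0.62878915 -0.66774176]
side 348.81647928519163 [0.49520586 0.77818467 0.70235525] [ 0.04134772 -0.75716755 -0.65191078]
wrist 311.15246272346275 [ 0.21570615 -0.59082872  0.38423406] [ 0.21983882  0.10967669 -0.96935129]
{'time_s': 0.15, 'joints': array([-4.90108641e+01,  2.20802542e+01,  3.99487583e-01, -1.96353535e-02,
       -6.84124971e+01, -1.48168264e+01]), 'joint_velocities': array([-0.00575405, -0.14141629,  0.22605981,  0.13497959,  0.03770449,
        0.06319948]), 'effort': array([ 1.74153165e-04, -3.91052985e+01,  1.87586957e+01,  4.22235265e+00,
        1.23776009e-02, -1.35624609e-04]), 'tcp_pos': array([ 0.27554442, -0.56061276,  0.29142906]), 'ee_rot': array([[-8.97527317e-01, -4.40958084e-01, -8.27122361e-04],
       [-4.40958846e-01,  8.97526172e-01,  1.43768949e-03],
       [ 1.08403165e-04,  1.65509251e-03, -9.99998624e-01]]), 'wrist_force': array([-0.52877338, -0.72098195, -0.1746146 ]), 'moment': array([ 0.05074946, -0.00589988,  0.01480126]), 'gripper_force': 0.0, 'gripper_width': 1.0042784479242908}
```

View pics/a.png

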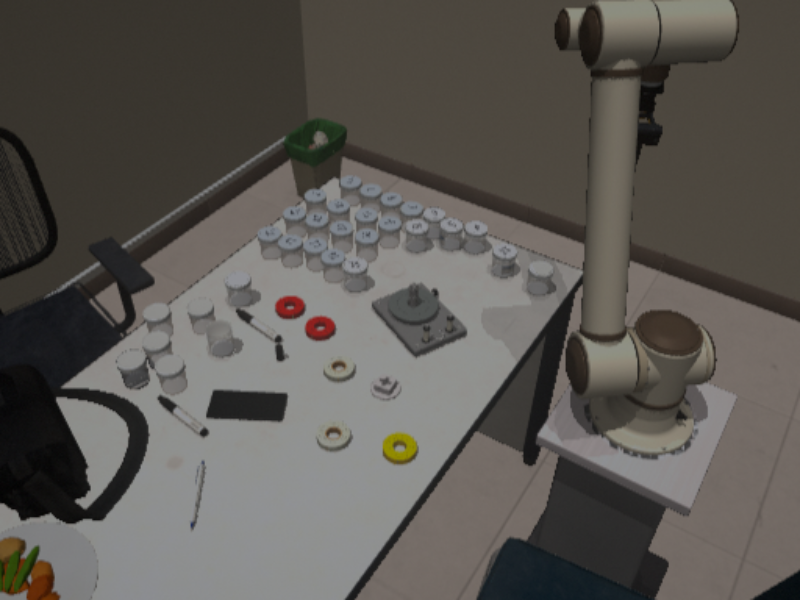

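View pics/b.png

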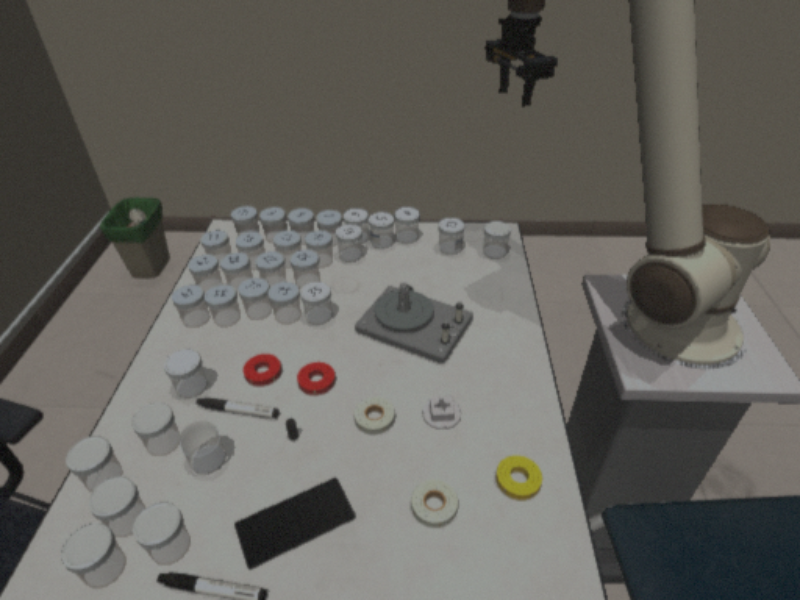

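Side view (800 px wide): rolls near (374,415) and (435,504), hub (441,408), spindle about (404,287) with platter (404,310), guide pins toward the robot. The red and yellow rings are look-alikes.

```bash
python3 - <<'E'
from h import *
import pickle;C=pickle.load(open("c0.pkl","rb"))
S=C["side"];A=C["scene"];k=.64
def p(n,c,u,v,z):print(n,ray(c,u*k,v*k,z).round(4))
for n,(us,vs),(ua,va),z in [("r1",(374,413),(338,367),.015),("r2",(435,503),(333,434),.015),("hub",(441,401),(385,382),.022),("tip",(405,286),(413,285),.094),("platter",(404,310),(413,304),.038),("pin1",(459,306),(452,318),.068),("pin2",(446,327),(426,328),.068)]:
    p(n+" side",S,us,vs,z);p(n+" scene",A,ua,va,z)
# roll masks: card core brown -> saturation
for n,c in (("side",S),("scene",A)):
    hsv=cv2.cvtColor(c[0],cv2.COLOR_RGB2HSV)
    print(n,hsv[int(413*k) if n=="side" else int(367*k), int(374*k)-14:int(374*k)+15].tolist() if n=="side" else "")
W=C["wrist"];tcp=r.sense()["tcp_pos"];R=r.sense()["ee_rot"]
print("cam in tool",R.T@(-W[2].T@W[3]-tcp),"\n",(R.T@W[2].T).round(3))
E
```

```text
r1 side [0.5625 0.238  0.015 ]
r1 scene [0.5577 0.2387 0.015 ]
r2 side [0.4683 0.3884 0.015 ]
r2 scene [0.4641 0.3848 0.015 ]
hub side [0.4569 0.2164 0.022 ]
hub scene [0.451  0.2255 0.022 ]
tip side [0.52   0.0147 0.094 ]
tip scene [0.5189 0.0126 0.094 ]
platter side [0.522  0.0159 0.038 ]
platter scene [0.518  0.0107 0.038 ]
pin1 side [0.4231 0.0369 0.068 ]
pin1 scene [0.4099 0.0317 0.068 ]
pin2 side [0.4478 0.0926 0.068 ]
pin2 scene [0.4399 0.088  0.068 ]
side [[25, 10, 149], [27, 16, 147], [43, 15, 153], [38, 13, 154], [39, 17, 149], [38, 19, 150], [34, 12, 145], [33, 19, 147], [17, 63, 129], [16, 101, 93], [11, 53, 77], [17, 22, 103], [23, 19, 121], [30, 11, 143], [42, 9, 147], [24, 9, 142], [24, 9, 139], [26, 17, 120], [18, 35, 109], [17, 64, 104], [18, 76, 130], [32, 26, 148], [39, 24, 150], [36, 25, 152], [40, 20, 154], [38, 21, 149], [33, 19, 148], [30, 12, 123], [30, 8, 134]]
scene 
cam in tool [ 0.06704053 -0.00057984 -0.09279882] 
 [[-0.    -0.969 -0.246]
 [ 1.    -0.    -0.   ]
 [-0.    -0.246  0.969]]
```

```bash
cat >> h.py <<'E'
def go(x,y,z,yaw=None):
    """print tool shift (mm) and turn to reach TCP (x,y,z), straight down, tool y axis at yaw deg (mod 180)"""
    s=r.sense(); R=s["ee_rot"]; sh=R.T@(np.array([x,y,z])-s["tcp_pos"])*1000
    if yaw is None: yaw=np.degrees(np.arctan2(R[1,1],R[0,1]))
    best=None
    for k in(0,180):
        a=np.radians(yaw+k); Y=np.array([np.cos(a),np.sin(a),0]); Z=np.array([0,0,-1.]); T=np.c_[np.cross(Y,Z),Y,Z]
        rv=cv2.Rodrigues(R.T@T)[0].ravel()
        print("yaw",yaw+k,"shift",sh.round(1),"turn",rv.round(4),"j6",s["joints"][5].round(1),"j1",s["joints"][0].round(1))
E
python3 -c "
from h import *
go(.49,.27,.30,90)"
```

```text
yaw 90 shift [-558.7  650.9   -7.6] turn [ 0.0016 -0.0005  0.4567] j6 -14.8 j1 -49.0
yaw 270 shift [-558.7  650.9   -7.6] turn [ 7.0000e-04  2.2000e-03 -2.6849e+00] j6 -14.8 j1 -49.0
```

```bash
python3 -m pendant '[[[-280,325,-4],[0,0,0]],[[-280,325,-4],[0,0,0]],[[-280,325,-4],[0,0,0]],[[-280,325,-4],[0,0,0]],[[-280,325,-4],[0,0,0]],[[-280,325,-4],[0,0,0]],[[-280,325,-4],[0,0,0]],[[-280,325,-4],[0,0,0]],[[-280,325,-4],[0,0,0]],[[-280,325,-4],[0,0,0]]]' 1
python3 -m pendant '[[[-280,325,-4],[0,0,0.457]],[[-280,325,-4],[0,0,0.457]],[[-280,325,-4],[0,0,0.457]],[[-280,325,-4],[0,0,0.457]],[[-280,325,-4],[0,0,0.457]],[[-280,325,-4],[0,0,0.457]],[[-280,325,-4],[0,0,0.457]],[[-280,325,-4],[0,0,0.457]],[[-280,325,-4],[0,0,0.457]],[[-280,325,-4],[0,0,0.457]]]'
python3 - <<'E'
from h import *
W=cap("wrist"); cv2.imwrite("pics/c.png",cv2.resize(W[0],(800,600))[:,:,::-1])
import pickle;pickle.dump(W,open("w1.pkl","wb"))
for p in [(.56,.238,.015),(.466,.386,.015),(.454,.22,.022),(.52,.0135,.094)]: print(proj(W,p)/.64)
go(.49,.27,.30,90)
E
```

```text
time_s: 1.15
tcp_pos: [0.3841, -0.1431, 0.2965]
ee_rot: [[-0.895, -0.446, 0.001], [-0.446, 0.895, 0.0], [-0.001, -0.0, -1.0]]
wrist_force: [-0.2, -0.8, -0.1]
gripper_width: 1.005
gripper_force: 0.0
time_s: 2.15
tcp_pos: [0.493, 0.2733, 0.299]
ee_rot: [[-1.0, -0.003, 0.0], [-0.003, 1.0, -0.0], [-0.0, -0.0, -1.0]]
wrist_force: [0.2, -0.4, -0.1]
gripper_width: 1.0
gripper_force: 0.0
[364.23895101 345.25590011]
[553.71834486 230.39203809]
[336.80333928 214.8285637 ]
[  2.53752533 326.77065885]
yaw 90 shift [ 2.5 -2.  -1.1] turn [-0.001 -0.001  0.002] j6 -135.3 j1 45.4
yaw 270 shift [ 2.5 -2.  -1.1] turn [ 1.6000e-03 -1.5000e-03 -3.1396e+00] j6 -135.3 j1 45.4
```

View pics/c.png

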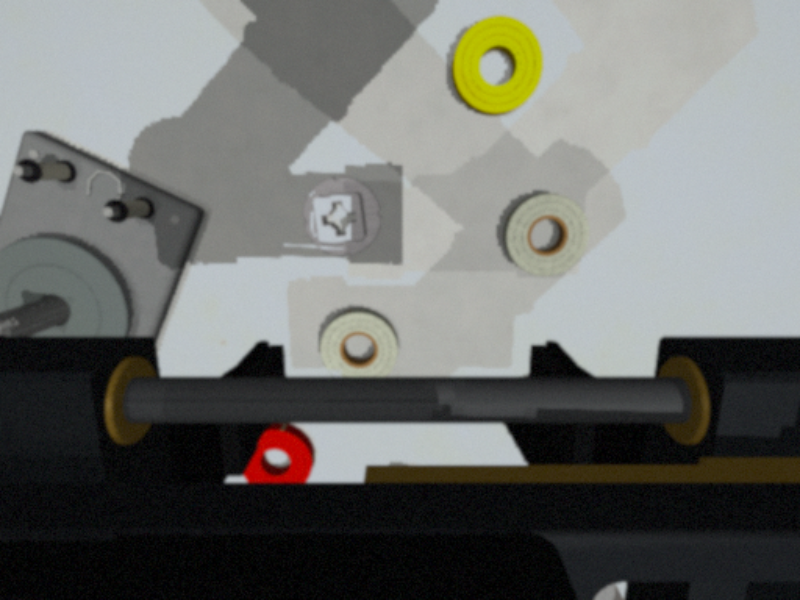

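Wrist view shows roll A at (359,345), roll B at (546,234), hub collar at (340,218) turned slightly, platter at left; yellow/red rings ignored.

```bash
python3 - <<'E'
from h import *
import pickle;W=pickle.load(open("w1.pkl","rb"));k=.64
hsv=cv2.cvtColor(W[0],cv2.COLOR_RGB2HSV)
# brown core: saturated orange-brown
m=((hsv[...,0]<22)&(hsv[...,1]>80)&(hsv[...,2]>40)).astype(np.uint8)
for n,(u,v) in {"r1":(359,348),"r2":(546,234)}.items():
    mm=np.zeros_like(m);cv2.circle(mm,(int(u*k),int(v*k)),18,1,-1);pts=np.argwhere(m&mm)[:,::-1]
    if len(pts)>5:
        (c,a,th)=cv2.fitEllipse(cv2.convexHull(pts.astype(np.int32)));c0=np.array(c)
        print(n,len(pts),c0/k,np.array(a)/k,ray(W,c0[0],c0[1],.010))
for n,(u,v),z in [("r1o",(359,344),.013),("r2o",(546,234),.013),("hubtop",(338,218),.022),("hubfl",(343,216),.004)]: print(n,ray(W,u*k,v*k,z))
g=W[0][int(165*k):int(275*k),int(290*k):int(400*k)]
cv2.imwrite("pics/d.png",cv2.resize(g,(560,560),interpolation=cv2.INTER_CUBIC)[:,:,::-1])
E
```

```text
r1 171 [358.12757015 349.26559925] [34.28204954 36.99479401] [0.56531075 0.23239167 0.01      ]
r2 200 [547.04256058 234.856987  ] [38.04262578 40.74522257] [0.47002196 0.38254235 0.01      ]
r1o [0.55962835 0.23352649 0.013     ]
r2o [0.46901551 0.38081905 0.013     ]
hubtop [0.4563559  0.22082303 0.022     ]
hubfl [0.45625262 0.22230236 0.004     ]
```

View pics/d.png

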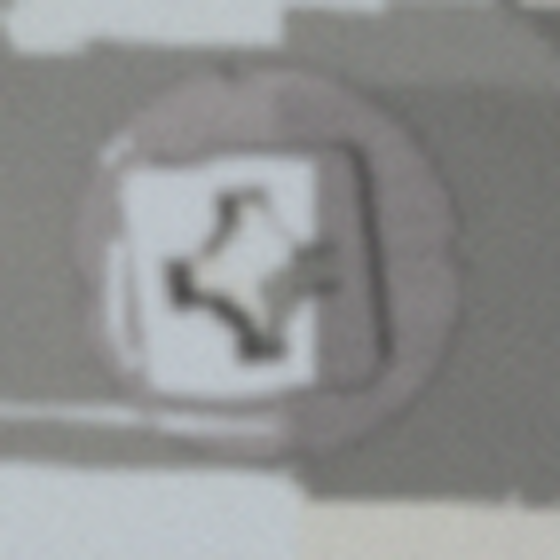

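```bash
python3 -c "
from h import *
go(.4695,.382,.074,90)"
```

```text
yaw 90 shift [ 22.5 110.3 224.8] turn [-0.001 -0.001  0.002] j6 -135.3 j1 45.4
yaw 270 shift [ 22.5 110.3 224.8] turn [ 1.6000e-03 -1.5000e-03 -3.1396e+00] j6 -135.3 j1 45.4
```

```bash
python3 -m pendant '[[[22,110,80],[0,0,0]],[[22,110,80],[0,0,0]],[[22,110,80],[0,0,0]],[[22,110,120],[0,0,0]],[[22,110,160],[0,0,0]],[[22,110,190],[0,0,0]],[[22,110,210],[0,0,0]],[[22,110,220],[0,0,0]],[[22,110,225],[0,0,0]],[[22,110,225],[0,0,0]]]' 1
python3 -m pendant '[[[0,0,0],[0,0,0]],[[0,0,0],[0,0,0]],[[0,0,0],[0,0,0]],[[0,0,0],[0,0,0]],[[0,0,0],[0,0,0]],[[0,0,0],[0,0,0]]]' 0.6
python3 - <<'E'
from h import *
W=cap("wrist"); S=cap("side")
cv2.imwrite("pics/e.png",np.hstack([W[0][:,:,::-1],S[0][150:384,150:400,::-1].repeat(1,0) if 0 else cv2.resize(S[0][200:384,180:330],(288,384))[:,:,::-1]]))
E
```

```text
time_s: 3.2
tcp_pos: [0.47, 0.379, 0.0755]
ee_rot: [[-1.0, 0.001, 0.0], [0.001, 1.0, 0.0], [-0.0, 0.0, -1.0]]
wrist_force: [-0.2, -0.2, -1.0]
gripper_width: 0.998
gripper_force: 0.0
time_s: 3.8
tcp_pos: [0.4698, 0.38, 0.0761]
ee_rot: [[-1.0, -0.0, 0.001], [-0.0, 1.0, 0.001], [-0.001, 0.001, -1.0]]
wrist_force: [-0.8, 0.6, 4.4]
gripper_width: 0.727
gripper_force: 30.0
```

View pics/e.png

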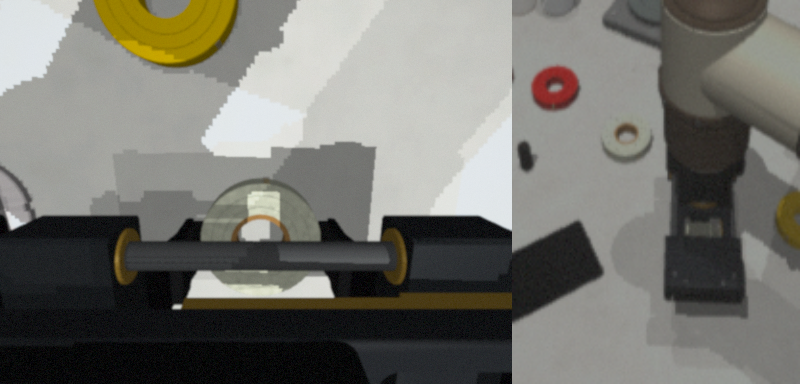

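Roll B is held (width 63 mm); its near rim is at (261,178) and core edge at (261,215) in the wrist view.

```bash
python3 - <<'E'
from h import *
W=cap("wrist");
g=W[0][165:245,262].astype(int); print([(165+i,*p) for i,p in enumerate(g.tolist())][::1])
for z in(.0145,.0165): print(ray(W,262,179.5,z)[0]+.032, ray(W,262,215,z)[0]+.0145)
print(ray(W,202,240,.0155),ray(W,320,240,.0155))
print(r.sense()["tcp_pos"]); go(.52,.0135,.20,90)
E
```

```text
[(165, 145, 149, 142), (166, 145, 148, 143), (167, 146, 147, 142), (168, 145, 147, 142), (169, 148, 149, 145), (170, 147, 149, 144), (171, 147, 146, 144), (172, 145, 146, 143), (173, 144, 145, 141), (174, 147, 148, 143), (175, 146, 147, 144), (176, 143, 143, 138), (177, 128, 128, 122), (178, 106, 107, 100), (179, 92, 91, 81), (180, 85, 85, 76), (181, 83, 83, 74), (182, 89, 92, 82), (183, 113, 116, 102), (184, 136, 137, 124), (185, 148, 150, 134), (186, 150, 152, 135), (187, 148, 152, 137), (188, 145, 148, 133), (189, 140, 142, 127), (190, 146, 150, 134), (191, 180, 184, 166), (192, 216, 221, 200), (193, 221, 225, 208), (194, 217, 222, 202), (195, 208, 215, 195), (196, 201, 206, 185), (197, 206, 212, 189), (198, 210, 214, 192), (199, 210, 215, 192), (200, 209, 214, 192), (201, 209, 212, 191), (202, 209, 214, 190), (203, 209, 215, 191), (204, 207, 214, 190), (205, 199, 204, 182), (206, 193, 196, 175), (207, 190, 194, 173), (208, 205, 209, 187), (209, 208, 213, 191), (210, 209, 214, 190), (211, 208, 212, 190), (212, 210, 214, 193), (213, 207, 210, 184), (214, 195, 183, 153), (215, 181, 
[... 291 characters left out ...]
), (229, 204, 204, 198), (230, 204, 206, 200), (231, 203, 205, 199), (232, 201, 204, 198), (233, 204, 205, 199), (234, 203, 205, 199), (235, 203, 204, 200), (236, 199, 198, 193), (237, 197, 197, 191), (238, 172, 172, 166), (239, 130, 130, 128), (240, 97, 99, 97), (241, 72, 73, 70), (242, 40, 42, 39), (243, 37, 39, 38), (244, 37, 41, 43)]
0.4677338336767485 0.4691565833843415
0.4673099569302991 0.4684876140697403
[0.46822635 0.34848104 0.0155    ] [0.46826148 0.4109677  0.0155    ]
[0.46983943 0.37994893 0.07601324]
yaw 90 shift [ -50.2 -366.3 -124.3] turn [0.0011 0.001  0.0003] j6 -144.3 j1 54.3
yaw 270 shift [ -50.2 -366.3 -124.3] turn [-1.5000e-03  1.7000e-03 -3.1413e+00] j6 -144.3 j1 54.3
```

```bash
python3 -m pendant '[[[0,0,-40],[0,0,0]],[[0,0,-80],[0,0,0]],[[0,0,-124],[0,0,0]],[[-40,-60,-124],[0,0,0]],[[-115,-367,-124],[0,0,0]],[[-115,-367,-124],[0,0,0]],[[-115,-367,-124],[0,0,0]],[[-115,-367,-124],[0,0,0]],[[-115,-367,-124],[0,0,0]],[[-115,-367,-124],[0,0,0]]]' 0.6
python3 -m pendant '[[[0,0,0],[0,0,0]],[[0,0,0],[0,0,0]],[[0,0,0],[0,0,0]]]'
python3 - <<'E'
from h import *
import pickle
W=cap("wrist");pickle.dump(W,open("w2.pkl","wb")); print(proj(W,(.52,.0135,.094))/.64)
cv2.imwrite("pics/f.png",cv2.resize(W[0],(800,600))[:,:,::-1])
E
```

```text
time_s: 4.95
tcp_pos: [0.5747, 0.046, 0.1986]
ee_rot: [[-1.0, 0.0, -0.001], [0.0, 1.0, -0.0], [0.001, -0.0, -1.0]]
wrist_force: [1.1, -0.1, -0.7]
gripper_width: 0.727
gripper_force: 30.0
time_s: 5.25
tcp_pos: [0.5746, 0.0485, 0.1987]
ee_rot: [[-1.0, -0.0, -0.001], [-0.0, 1.0, -0.0], [0.001, -0.0, -1.0]]
wrist_force: [-0.6, 0.5, 0.2]
gripper_width: 0.724
gripper_force: 30.0
[321.02969869 208.45658602]
```

View pics/f.png

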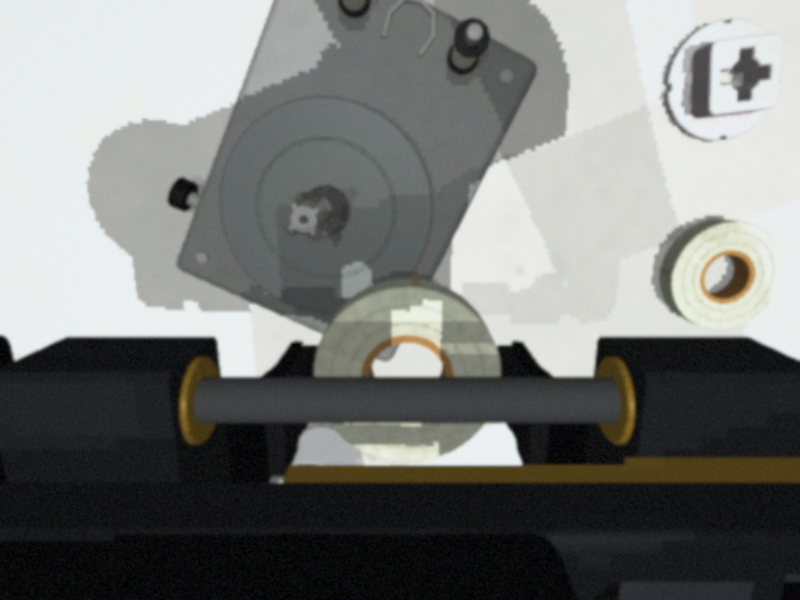

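Platter disc centre ≈ (327,200), spindle tip ≈ (305,217), roll A ≈ (724,274), hub top right (735,75), held roll at (407,370).

```bash
python3 - <<'E'
from h import *
import pickle
W=pickle.load(open("w2.pkl","rb"));k=.64
for n,u,v,z in [("platter",327,200.5,.038),("tip",305,217,.094),("r1hole",728,276,.015),("r1out",722,273,.012),("pinA",474,34,.068),("pinB",354,3,.066),("hub",745,76,.022)]: print(n,ray(W,u*k,v*k,z).round(4))
# residual at tip for side/scene
import pickle
C=pickle.load(open("c0.pkl","rb"))
# tip rib arms directions: world of picked pixels
for u,v in [(290,215),(308,200),(321,218),(304,235)]: print(ray(W,u*k,v*k,.094).round(4))
o=-W[2].T@W[3];print(o)
g=np.hstack([cv2.resize(W[0][115:165,170:235],(520,400),interpolation=cv2.INTER_CUBIC),cv2.resize(C["side"][0][170:230,240:282],(280,400),interpolation=cv2.INTER_CUBIC)])
cv2.imwrite("pics/g.png",g[:,:,::-1])
E
```

```text
platter [0.5194 0.007  0.038 ]
tip [0.5234 0.0069 0.094 ]
r1hole [0.5634 0.2341 0.015 ]
r1out [0.5623 0.2323 0.012 ]
pinA [0.45   0.0759 0.068 ]
pinB [0.4378 0.026  0.066 ]
hub [0.4576 0.2212 0.022 ]
[0.5226 0.0009 0.094 ]
[0.5167 0.0084 0.094 ]
[0.5238 0.0133 0.094 ]
[0.5306 0.0061 0.094 ]
[0.50796488 0.04780616 0.29176054]
```

View pics/g.png

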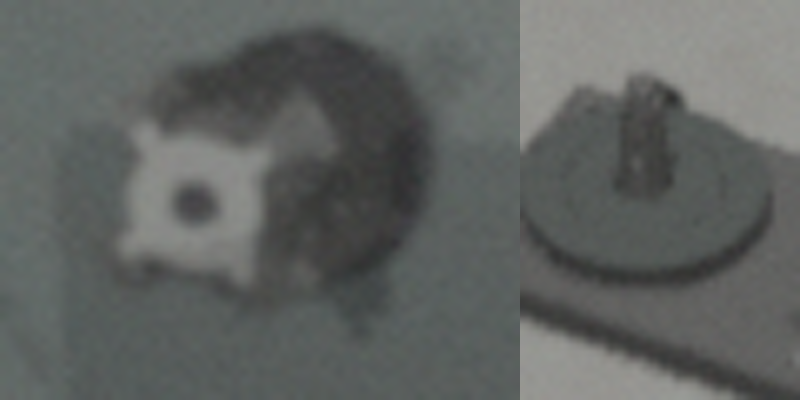

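```bash
python3 - <<'E'
from h import *
import pickle
W=pickle.load(open("w2.pkl","rb"));k=.64
print("tip",ray(W,194.4,140.4,.094))
a=np.linspace(0,6.283,100)
for cx,cy in [(.5205,.007),(.5235,.0065)]:
    P=np.array([proj(W,(cx+.055*np.cos(t),cy+.055*np.sin(t),.038)) for t in a])/k
    print(cx,P.min(0),P.max(0))
g=cv2.cvtColor(W[0],cv2.COLOR_RGB2GRAY)
for u in(205,209,213): 
  col=cv2.GaussianBlur(g,(5,5),0)[:,u].astype(int); d=np.diff(col); print(u/k,[(i/k,d[i]) for i in range(40,215) if abs(d[i])>4])
E
```

```text
tip [0.52432536 0.00635368 0.094     ]
0.5205 [219.267397    87.15967494] [434.40431984 306.42233978]
0.5235 [218.84581181  93.80434138] [433.35080511 311.77560242]
320.3125 [(134.375, np.int64(-6)), (139.0625, np.int64(5)), (181.25, np.int64(-5)), (182.8125, np.int64(-9)), (184.375, np.int64(-13)), (185.9375, np.int64(-10)), (187.5, np.int64(-5)), (196.875, np.int64(6)), (198.4375, np.int64(7)), (200.0, np.int64(6)), (209.375, np.int64(-6)), (210.9375, np.int64(-6)), (284.375, np.int64(-5)), (285.9375, np.int64(-5)), (315.625, np.int64(6)), (317.1875, np.int64(11)), (318.75, np.int64(12)), (320.3125, np.int64(13)), (321.875, np.int64(8)), (329.6875, np.int64(14)), (331.25, np.int64(21)), (332.8125, np.int64(17)), (334.375, np.int64(5))]
326.5625 [(134.375, np.int64(-6)), (139.0625, np.int64(5)), (181.25, np.int64(-7)), (182.8125, np.int64(-12)), (184.375, np.int64(-11)), (185.9375, np.int64(-5)), (196.875, np.int64(7)), (198.4375, np.int64(8)), (200.0, np.int64(7)), (207.8125, np.int64(-8)), (209.375, np.int64(-8)), (210.9375, np.int64(-5)), (284.375, np.int64(-5)), (285.9375, np.int64(-6)), (318.75, np.int64(6)), (320.3125, np.int64(11)), (321.875, np.int64(12)), (323.4375, np.int64(7))]
332.8125 [(182.8125, np.int64(-7)), (184.375, np.int64(-12)), (185.9375, np.int64(-14)), (187.5, np.int64(-8)), (234.375, np.int64(5)), (285.9375, np.int64(-5)), (312.5, np.int64(6)), (314.0625, np.int64(7)), (315.625, np.int64(8)), (317.1875, np.int64(9)), (318.75, np.int64(6))]
```

```bash
python3 -m pendant '[[[25,-20,0],[0,0,0]],[[50,-42,0],[0,0,0]],[[50,-42,0],[0,0,0]],[[50,-42,12],[0,0,0]],[[50,-42,18],[0,0,0]],[[50,-42,18],[0,0,0]],[[50,-42,18],[0,0,0]]]' 0.6
python3 - <<'E'
from h import *
import pickle
C={n:cap(n) for n in("scene","side","wrist")};pickle.dump(C,open("c3.pkl","wb"))
A,S=C["scene"],C["side"]
t=r.sense()["tcp_pos"];print(t)
for n,c in(("A",A),("S",S)):
    print(n,proj(c,(.5243,.0066,.094)),proj(c,(t[0],t[1],t[2]-.076)))
a=cv2.resize(S[0][120:220,200:310],(440,400),interpolation=cv2.INTER_CUBIC);b=cv2.resize(A[0][140:230,220:310],(360,360),interpolation=cv2.INTER_CUBIC)
o=np.zeros((400,800,3),np.uint8);o[:,:440]=a;o[:360,440:]=b
cv2.imwrite("pics/i.png",o[:,:,::-1])
go(.5243,.0066,.18,90)
E
```

```text
time_s: 6.0
tcp_pos: [0.5254, 0.0067, 0.1806]
ee_rot: [[-1.0, -0.001, -0.001], [-0.001, 1.0, -0.0], [0.001, -0.0, -1.0]]
wrist_force: [0.4, 0.4, -1.2]
gripper_width: 0.725
gripper_force: 30.0
[0.52536102 0.00636857 0.18127662]
A [263.88030454 180.85043963] [263.74908814 178.14070757]
S [257.76480468 181.21253704] [257.36362651 177.98341101]
yaw 90 shift [1.1 0.2 1.3] turn [0.     0.0003 0.0001] j6 -108.4 j1 18.4
yaw 270 shift [1.1 0.2 1.3] turn [-4.0000e-04  0.0000e+00 -3.1415e+00] j6 -108.4 j1 18.4
```

View pics/i.png

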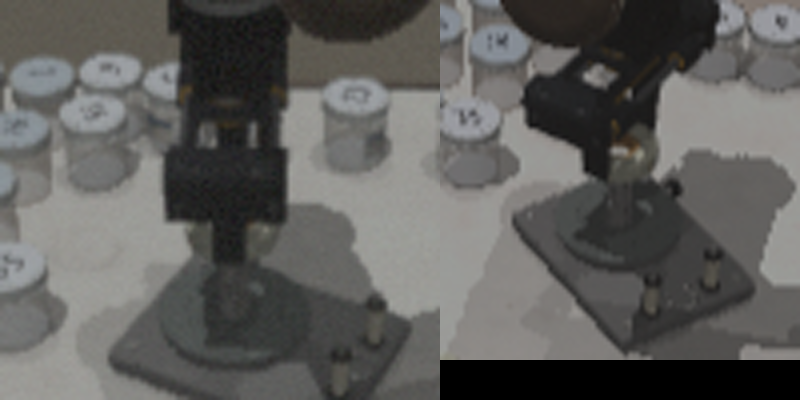

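Roll appears over the spindle in both fixed views (spindle base at about (235,310) left panel, (620,215) right). Descend and watch force.

```bash
python3 -m pendant '[[[1,0,4],[0,0,0]],[[1,0,8],[0,0,0]],[[1,0,12],[0,0,0]],[[1,0,16],[0,0,0]],[[1,0,20],[0,0,0]],[[1,0,24],[0,0,0]],[[1,0,28],[0,0,0]],[[1,0,32],[0,0,0]]]' 0.6
```

```text
time_s: 6.95
tcp_pos: [0.5239, 0.0061, 0.1489]
ee_rot: [[-1.0, 0.0, -0.0], [0.0, 1.0, -0.0], [0.0, -0.0, -1.0]]
wrist_force: [-0.1, -0.2, -0.3]
gripper_width: 0.73
gripper_force: 30.0
```

```bash
python3 -m pendant '[[[0,0,8],[0,0,0]],[[0,0,16],[0,0,0]],[[0,0,22],[0,0,0]],[[0,0,28],[0,0,0]],[[0,0,32],[0,0,0]],[[0,0,34],[0,0,0]],[[0,0,34],[0,0,0]]]' 0.6
python3 -m pendant '[[[0,0,0],[0,0,0]],[[0,0,0],[0,0,0]],[[0,0,0],[0,0,0]],[[0,0,0],[0,0,0]],[[0,0,-5],[0,0,0]],[[0,0,-20],[0,0,0]],[[0,0,-50],[0,0,0]],[[0,0,-85],[0,0,0]],[[0,0,-85],[0,0,0]]]' 1
python3 - <<'E'
from h import *
go(.5625,.2335,.20,90)
E
```

```text
time_s: 7.65
tcp_pos: [0.5239, 0.0061, 0.115]
ee_rot: [[-1.0, 0.0, -0.0], [0.0, 1.0, -0.0], [0.0, -0.0, -1.0]]
wrist_force: [-0.1, 0.8, -0.1]
gripper_width: 0.727
gripper_force: 30.0
time_s: 8.55
tcp_pos: [0.5267, 0.0066, 0.2056]
ee_rot: [[-1.0, -0.001, 0.011], [-0.001, 1.0, 0.002], [-0.011, 0.002, -1.0]]
wrist_force: [0.0, 0.3, -0.4]
gripper_width: 0.999
gripper_force: 0.0
yaw 90 shift [-36.  226.8   6.4] turn [0.002  0.0108 0.0011] j6 -108.4 j1 18.4
yaw 270 shift [-36.  226.8   6.4] turn [-1.7000e-02  3.1000e-03 -3.1405e+00] j6 -108.4 j1 18.4
```

```bash
python3 -m pendant '[[[-20,46,0],[0,0,0]],[[-40,92,0],[0,0,0]],[[-60,138,0],[0,0,0]],[[-80,184,0],[0,0,0]],[[-103,227,0],[0,0,0]],[[-103,227,0],[0,0,0]],[[-103,227,0],[0,0,0]],[[-103,227,0],[0,0,0]]]' 1
python3 - <<'E'
from h import *
import pickle
W=cap("wrist");pickle.dump(W,open("w4.pkl","wb"))
hsv=cv2.cvtColor(W[0],cv2.COLOR_RGB2HSV)
m=((hsv[...,0]<22)&(hsv[...,1]>70)&(hsv[...,2]>40)).astype(np.uint8)
c0=proj(W,(.5625,.2335,.012));print("pred",c0)
mm=np.zeros_like(m);cv2.circle(mm,tuple(int(x) for x in c0),45,1,-1);pts=np.argwhere(m&mm)[:,::-1]
print(len(pts),pts.min(0),pts.max(0))
o=-W[2].T@W[3];print("cam",o)
e=cv2.fitEllipse(cv2.convexHull(pts.astype(np.int32)));print(e,ray(W,*e[0],.015))
cv2.imwrite("pics/j.png",W[0][:,:,::-1])
print(r.sense()["tcp_pos"])
E
```

```text
time_s: 9.35
tcp_pos: [0.6264, 0.2322, 0.1999]
ee_rot: [[-1.0, 0.001, -0.001], [0.001, 1.0, -0.001], [0.001, -0.001, -1.0]]
wrist_force: [0.5, -0.3, -0.1]
gripper_width: 0.999
gripper_force: 0.0
pred [262.61752018 116.84558793]
356 [245 100] [280 136]
cam [0.55975361 0.23161249 0.29294192]
((262.29681396484375, 117.85720825195312), (35.37590789794922, 36.94427490234375), 172.608154296875) [0.56332474 0.23320178 0.015     ]
[0.62645335 0.23183876 0.20026301]
```

View pics/j.png

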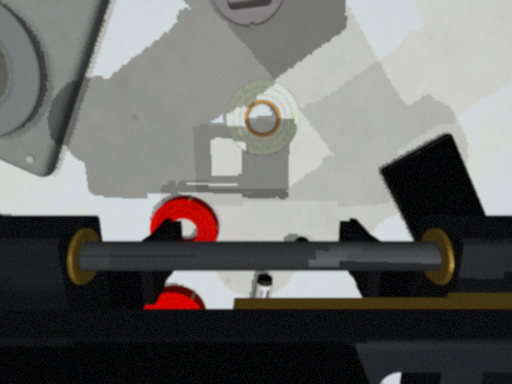

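Roll A centre is at (262,118) in the wrist image → (0.563,0.233); red ring clear of the fingers.

```bash
python3 -m pendant '[[[30,1,0],[0,0,0]],[[63,1,20],[0,0,0]],[[63,1,50],[0,0,0]],[[63,1,85],[0,0,0]],[[63,1,110],[0,0,0]],[[63,1,122],[0,0,0]],[[63,1,125],[0,0,0]],[[63,1,125],[0,0,0]]]' 1
python3 -m pendant '[[[0,0,0],[0,0,0]],[[0,0,0],[0,0,0]],[[0,0,0],[0,0,0]],[[0,0,0],[0,0,0]],[[0,0,0],[0,0,0]],[[0,0,0],[0,0,0]]]' 0.6
python3 - <<'E'
from h import *
W=cap("wrist");g=W[0].astype(int)
print([(v,*g[v,262]) for v in list(range(178,190))+list(range(210,222))])
for v,rad in((183,.032),(218.5,.013)): print(ray(W,262,v,.0155)[0]+rad)
go(.5243,.0066,.20,90)
E
```

```text
time_s: 10.2
tcp_pos: [0.5645, 0.2338, 0.076]
ee_rot: [[-1.0, 0.001, 0.001], [0.001, 1.0, 0.0], [-0.001, 0.0, -1.0]]
wrist_force: [0.7, -0.7, 0.1]
gripper_width: 1.001
gripper_force: 0.0
time_s: 10.8
tcp_pos: [0.5642, 0.2343, 0.0759]
ee_rot: [[-1.0, -0.0, 0.001], [-0.0, 1.0, 0.0], [-0.001, 0.0, -1.0]]
wrist_force: [-1.1, -0.0, 4.0]
gripper_width: 0.715
gripper_force: 30.2
[(178, np.int64(95), np.int64(99), np.int64(89)), (179, np.int64(90), np.int64(94), np.int64(85)), (180, np.int64(91), np.int64(91), np.int64(82)), (181, np.int64(94), np.int64(95), np.int64(87)), (182, np.int64(110), np.int64(110), np.int64(100)), (183, np.int64(132), np.int64(134), np.int64(123)), (184, np.int64(144), np.int64(148), np.int64(131)), (185, np.int64(148), np.int64(152), np.int64(134)), (186, np.int64(150), np.int64(153), np.int64(138)), (187, np.int64(149), np.int64(153), np.int64(136)), (188, np.int64(150), np.int64(154), np.int64(134)), (189, np.int64(150), np.int64(155), np.int64(137)), (210, np.int64(211), np.int64(216), np.int64(193)), (211, np.int64(211), np.int64(217), np.int64(192)), (212, np.int64(210), np.int64(211), np.int64(189)), (213, np.int64(197), np.int64(189), np.int64(159)), (214, np.int64(176), np.int64(144), np.int64(99)), (215, np.int64(172), np.int64(129), np.int64(76)), (216, np.int64(169), np.int64(125), np.int64(71)), (217, np.int64(175), np.int64(138), np.int64(91)), (218, np.int64(182), np.int64(160), np.int64(133)), (219, np.int64(196), np.int64(191), np.int64(178)), (220, np.int64(199), np.int64(201), np.int64(193)), (221, np.int64(200), np.int64(201), np.int64(196))]
0.5636395221497313
0.5635268824693711
yaw 90 shift [  39.8 -227.6 -124.2] turn [0.0003 0.0006 0.    ] j6 -127.7 j1 37.7
yaw 270 shift [  39.8 -227.6 -124.2] turn [-1.0000e-03  4.0000e-04 -3.1416e+00] j6 -127.7 j1 37.7
```

```bash
python3 -m pendant '[[[0,0,-40],[0,0,0]],[[0,0,-80],[0,0,0]],[[0,0,-120],[0,0,0]],[[10,-50,-120],[0,0,0]],[[20,-95,-120],[0,0,0]],[[30,-140,-120],[0,0,0]],[[36,-185,-115],[0,0,0]],[[40,-215,-110],[0,0,0]],[[40,-228,-107],[0,0,0]],[[40,-228,-105],[0,0,0]]]' 0.6
python3 -m pendant '[[[0,0,0],[0,0,0]],[[0,0,0],[0,0,0]],[[0,0,0],[0,0,0]]]' 0.6
python3 -c "
from h import *
go(.5241,.0063,.1295,90)"
```

```text
time_s: 11.85
tcp_pos: [0.5237, 0.0047, 0.1798]
ee_rot: [[-1.0, 0.003, -0.001], [0.003, 1.0, -0.0], [0.001, -0.0, -1.0]]
wrist_force: [0.0, -0.0, -0.3]
gripper_width: 0.712
gripper_force: 30.2
time_s: 12.15
tcp_pos: [0.5243, 0.0072, 0.1803]
ee_rot: [[-1.0, -0.001, 0.0], [-0.001, 1.0, 0.0], [-0.0, 0.0, -1.0]]
wrist_force: [0.7, -0.3, -0.4]
gripper_width: 0.714
gripper_force: 30.2
yaw 90 shift [ 0.3 -0.9 50.8] turn [0.0001 0.0004 0.0014] j6 -108.4 j1 18.5
yaw 270 shift [ 0.3 -0.9 50.8] turn [-6.0000e-04  2.0000e-04 -3.1402e+00] j6 -108.4 j1 18.5
```

```bash
python3 -m pendant '[[[0,-1,4],[0,0,0]],[[0,-1,8],[0,0,0]],[[0,-1,12],[0,0,0]],[[0,-1,16],[0,0,0]],[[0,-1,21],[0,0,0]],[[0,-1,27],[0,0,0]],[[0,-1,33],[0,0,0]],[[0,-1,40],[0,0,0]],[[0,-1,46],[0,0,0]],[[0,-1,48],[0,0,0]]]' 0.6
python3 -m pendant '[[[0,0,1],[0,0,0]],[[0,0,2],[0,0,0]],[[0,0,2],[0,0,0]]]' 0.6
```

```text
time_s: 13.15
tcp_pos: [0.5237, 0.005, 0.1313]
ee_rot: [[-1.0, 0.0, -0.001], [0.0, 1.0, -0.0], [0.001, -0.0, -1.0]]
wrist_force: [0.3, -0.6, 0.2]
gripper_width: 0.715
gripper_force: 30.2
time_s: 13.45
tcp_pos: [0.524, 0.0051, 0.1303]
ee_rot: [[-1.0, 0.0, 0.0], [0.0, 1.0, 0.0], [-0.0, 0.0, -1.0]]
wrist_force: [0.1, -0.3, 0.1]
gripper_width: 0.711
gripper_force: 30.2
```

```bash
python3 -m pendant '[[[0,1,0],[0,0,0]],[[0,1,0],[0,0,0]],[[0,1,0],[0,0,0]],[[0,1,0],[0,0,0]],[[0,1,-6],[0,0,0]],[[0,1,-30],[0,0,0]],[[-20,1,-70],[0,0,0]],[[-66,1,-70],[0,0,0]],[[-66,1,-70],[0,0,0]],[[-66,1,-70],[0,0,0]]]' 1
python3 - <<'E'
from h import *
import pickle
C={n:cap(n) for n in("scene","side","wrist")};pickle.dump(C,open("c5.pkl","wb"))
W=C["wrist"]
print(proj(W,(.5243,.0066,.094)),proj(W,(.5243,.0066,.068)))
u,v=proj(W,(.5243,.0066,.08)).astype(int)
o=np.zeros((480,800,3),np.uint8)
o[:]=0;o[:,:480]=cv2.resize(W[0][v-60:v+60,u-60:u+60],(480,480),interpolation=cv2.INTER_CUBIC)
S=C["side"];a,b=proj(S,(.5243,.0066,.06)).astype(int);o[:320,480:]=cv2.resize(S[0][b-30:b+30,a-30:a+30],(320,320),interpolation=cv2.INTER_CUBIC)
cv2.imwrite("pics/k.png",o[:,:,::-1]);print(u,v,a,b,r.sense()["tcp_pos"])
E
```

```text
time_s: 14.45
tcp_pos: [0.59, 0.006, 0.1998]
ee_rot: [[-1.0, 0.001, -0.001], [0.001, 1.0, 0.0], [0.001, 0.0, -1.0]]
wrist_force: [-0.0, -0.3, -0.2]
gripper_width: 0.998
gripper_force: 0.0
[262.49605795 117.19931408] [262.24702367 116.81703551]
262 116 257 190 [0.58880927 0.00590308 0.1998575 ]
```

View pics/k.png

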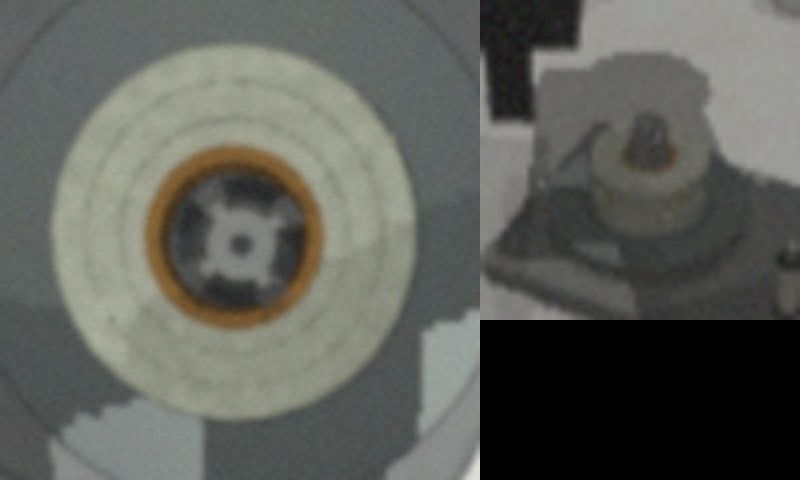

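Both rolls are seated concentrically on the spindle; tip centre at crop (241,243), ribs on the diagonals. I've used the ten pictures, so the rest goes by numbers.

```bash
cat >> h.py <<'E'
def phase(C,x,y,z,radii,bright=True):
    g=cv2.GaussianBlur(cv2.cvtColor(C[0],cv2.COLOR_RGB2GRAY),(3,3),0).astype(np.float32)
    t=np.arange(0,360,2); out=[]
    for q in radii:
        P=np.array([proj(C,(x+q*np.cos(np.radians(a)),y+q*np.sin(np.radians(a)),z)) for a in t],np.float32)
        I=cv2.remap(g,P[:,0].copy(),P[:,1].copy(),cv2.INTER_LINEAR).ravel()
        c=(I*np.exp(-4j*np.radians(t))).mean(); ph=np.degrees(-np.angle(c))/4+(0 if bright else 45)
        out.append((q,round(ph%90,1),round(abs(c),1),round(I.std(),1)))
    return out
E
python3 - <<'E'
from h import *
import pickle
W=pickle.load(open("c5.pkl","rb"))["wrist"]
for p in phase(W,*ray(W,262.25,116.75,.094),[.005,.0055,.006,.0065,.007,.0075]):print(p)
for p in phase(W,*ray(W,262.25,116.75,.088),[.0085,.0095,.0105]):print(p)
go(.5235,.2215,.20,90)
E
```

```text
(0.005, np.float64(33.6), np.float64(4.2), np.float32(8.4))
(0.0055, np.float64(33.9), np.float64(7.3), np.float32(13.1))
(0.006, np.float64(34.1), np.float64(9.8), np.float32(16.8))
(0.0065, np.float64(34.2), np.float64(11.1), np.float32(18.6))
(0.007, np.float64(34.2), np.float64(11.1), np.float32(18.4))
(0.0075, np.float64(34.2), np.float64(10.3), np.float32(16.9))
(0.0085, np.float64(33.8), np.float64(9.0), np.float32(14.8))
(0.0095, np.float64(33.1), np.float64(7.6), np.float32(12.6))
(0.0105, np.float64(28.1), np.float64(3.6), np.float32(10.5))
yaw 90 shift [ 6.540e+01  2.156e+02 -1.000e-01] turn [-0.0003 -0.0017 -0.0002] j6 -106.3 j1 16.3
yaw 270 shift [ 6.540e+01  2.156e+02 -1.000e-01] turn [-2.7000e-03  5.0000e-04  3.1414e+00] j6 -106.3 j1 16.3
```

```bash
python3 -m pendant '[[[16,50,0],[0,0,0]],[[32,95,0],[0,0,0]],[[48,140,0],[0,0,0]],[[60,185,0],[0,0,0]],[[66,215,0],[0,0,0]],[[66,215,0],[0,0,0]],[[66,215,0],[0,0,0]],[[66,215,0],[0,0,0]]]' 1
python3 - <<'E'
from h import *
import pickle
W=cap("wrist");pickle.dump(W,open("w6.pkl","wb"))
g=cv2.cvtColor(W[0],cv2.COLOR_RGB2GRAY)
u,v=proj(W,(.4565,.2215,.022)).astype(int);print(u,v,r.sense()["tcp_pos"],-W[2].T@W[3])
for row in g[v-52:v+53:3]: print("".join("%3d"%(x//4) for x in row[u-52:u+53:3]))
E
```

```text
time_s: 15.4
tcp_pos: [0.5236, 0.2201, 0.2002]
ee_rot: [[-1.0, 0.001, -0.001], [0.001, 1.0, -0.001], [0.001, -0.001, -1.0]]
wrist_force: [-1.0, -0.3, -0.1]
gripper_width: 0.996
gripper_force: 0.0
262 112 [0.52386327 0.21993732 0.20024551] [0.45693087 0.219574   0.29319114]
 34 34 33 34 33 34 30 28 28 28 28 27 28 28 28 28 27 27 27 27 29 29 41 46 46 46 47 47 46 46 46 47 47 46 46
 34 34 34 34 33 34 34 34 32 27 28 29 27 28 27 28 28 27 28 29 43 45 47 46 46 47 46 47 46 46 46 46 46 46 46
 34 34 34 34 34 34 34 35 35 29 28 28 28 28 28 27 28 28 28 38 47 46 47 47 46 46 46 46 46 46 46 46 46 46 46
 34 34 34 33 33 34 34 34 35 33 29 28 28 28 28 27 27 29 38 47 47 46 46 46 46 46 47 46 45 46 46 46 46 46 46
 34 34 34 34 34 34 34 34 34 34 33 30 29 28 27 28 28 43 46 47 46 47 46 45 46 46 47 46 46 45 47 46 46 46 46
 33 33 33 33 34 34 34 34 34 34 33 34 33 28 28 28 36 44 44 44 46 46 46 46 46 46 47 46 46 46 46 46 46 46 45
 34 34 33 34 34 33 33 34 33 34 34 35 34 33 33 37 36 42 46 44 45 43 44 46 46 45 46 46 46 45 46 46 45 46 45
 34 33 34 33 33 34 34 34 33 33 34 33 34 39 48 50 49 50 50 50 50 50 47 44 45 45 46 46
[... 2183 characters left out ...]
0 33 34 33 33 31 30 33 32 29 30 29 30 39 49 49 49 48 48 49 49 49
 39 49 49 50 48 49 49 50 49 49 43 31 30 30 29 29 28 29 29 29 29 30 30 30 31 29 39 49 49 49 49 49 49 49 49
 39 48 49 49 49 50 49 50 49 49 47 30 30 31 30 31 31 30 30 30 30 30 31 31 31 30 40 49 49 49 50 49 49 48 49
 39 49 48 49 49 49 49 49 49 49 48 31 31 30 30 31 31 30 31 30 30 30 31 31 31 32 39 49 49 48 49 50 49 49 48
 39 49 50 49 49 49 49 49 49 49 49 31 31 31 31 31 31 30 30 31 31 30 31 30 31 30 40 49 50 48 49 48 49 49 46
 36 50 49 49 49 49 49 49 49 49 48 31 30 31 30 30 30 31 31 31 31 30 31 30 31 30 39 49 49 48 49 49 49 49 45
 33 49 49 50 49 49 49 49 49 49 49 31 31 31 30 31 30 30 30 30 31 30 30 31 30 31 39 49 49 49 49 49 49 47 43
```

```bash
python3 - <<'E'
from h import *
import pickle
W=pickle.load(open("c5.pkl","rb"))["wrist"]
g=cv2.cvtColor(W[0],cv2.COLOR_RGB2GRAY).astype(np.float32)
c=ray(W,262.25,116.75,.094);t=np.arange(0,360,6)
I=0
for q in(.006,.0065,.007,.0075):
    P=np.array([proj(W,c+[q*np.cos(np.radians(a)),q*np.sin(np.radians(a)),0]) for a in t],np.float32)
    I=I+cv2.remap(g,P[:,0].copy(),P[:,1].copy(),cv2.INTER_LINEAR).ravel()/4
print(list(zip(t.tolist(),I.astype(int).tolist())))
W=pickle.load(open("w6.pkl","rb"));h=ray(W,262.2,112.8,.022);print(h)
for p in phase(W,*h,[.015,.016,.0205,.0215,.0225]):print(p)
go(h[0],h[1],.0765,97.8)
E
```

```text
[(0, 54), (6, 54), (12, 58), (18, 73), (24, 94), (30, 107), (36, 105), (42, 95), (48, 79), (54, 64), (60, 58), (66, 58), (72, 59), (78, 60), (84, 61), (90, 58), (96, 55), (102, 56), (108, 66), (114, 89), (120, 106), (126, 108), (132, 100), (138, 85), (144, 69), (150, 63), (156, 61), (162, 61), (168, 62), (174, 63), (180, 64), (186, 65), (192, 66), (198, 71), (204, 88), (210, 108), (216, 117), (222, 112), (228, 95), (234, 75), (240, 69), (246, 69), (252, 71), (258, 70), (264, 71), (270, 71), (276, 69), (282, 73), (288, 86), (294, 106), (300, 117), (306, 112), (312, 93), (318, 70), (324, 59), (330, 57), (336, 56), (342, 55), (348, 56), (354, 54)]
[0.45643594 0.22109223 0.022     ]
(0.015, np.float64(4.1), np.float64(4.5), np.float32(31.3))
(0.016, np.float64(5.3), np.float64(4.4), np.float32(31.2))
(0.0205, np.float64(15.0), np.float64(4.2), np.float32(29.6))
(0.0215, np.float64(9.9), np.float64(7.1), np.float32(30.4))
(0.0225, np.float64(7.9), np.float64(9.0), np.float32(30.9))
yaw 97.8 shift [ 67.4   1.1 123.8] turn [-0.0003 -0.0005 -0.1376] j6 -129.2 j1 39.1
yaw 277.8 shift [ 67.4   1.1 123.8] turn [-7.000e-04  5.000e-04  3.004e+00] j6 -129.2 j1 39.1
```

```bash
python3 -m pendant '[[[30,1,0],[0,0,-0.07]],[[67,1,20],[0,0,-0.138]],[[67,1,50],[0,0,-0.138]],[[67,1,85],[0,0,-0.138]],[[67,1,110],[0,0,-0.138]],[[67,1,120],[0,0,-0.138]],[[67,1,123],[0,0,-0.138]],[[67,1,123],[0,0,-0.138]]]' 0.7
python3 -m pendant '[[[0,0,0],[0,0,0]],[[0,0,0],[0,0,0]],[[0,0,0],[0,0,0]],[[0,0,0],[0,0,0]],[[0,0,0],[0,0,0]],[[0,0,0],[0,0,0]],[[0,0,0],[0,0,0]]]' 0.3
```

```text
time_s: 16.25
tcp_pos: [0.4576, 0.2219, 0.0777]
ee_rot: [[-0.991, -0.137, 0.001], [-0.137, 0.991, 0.0], [-0.001, 0.0, -1.0]]
wrist_force: [0.2, -0.1, 0.1]
gripper_width: 0.701
gripper_force: 0.0
time_s: 16.95
tcp_pos: [0.4571, 0.2223, 0.0778]
ee_rot: [[-0.99, -0.138, 0.0], [-0.138, 0.99, 0.0], [-0.001, 0.0, -1.0]]
wrist_force: [-1.5, 0.2, 6.1]
gripper_width: 0.407
gripper_force: 29.9
```

```bash
python3 -m pendant '[[[0,0,-30],[0,0,0]],[[0,0,-60],[0,0,0]],[[0,0,-95],[0,0,0]],[[0,0,-122],[0,0,0]],[[0,0,-122],[0,0,0]],[[0,0,-122],[0,0,0]]]' 0.3
python3 - <<'E'
from h import *
import pickle
W=cap("wrist");pickle.dump(W,open("w7.pkl","wb"))
s=r.sense();R,t=s["ee_rot"],s["tcp_pos"];print(t,s["gripper_width"],s["wrist_force"])
def P(x,y,d): return proj(W,t+R@np.array([x,y,d]))
# d = depth along tool z: underside .0778, flange top .0728, collar top .0558
for n,x,d in(("flange rim top",.031,.0728),("flange rim bottom",.031,.0778),("collar top edge",.018,.0558),("collar foot",.018,.0728),("slot end",.0125,.0558),("bore",.008,.0558)): print(n,P(x,0,d).round(1))
print("flange right/left",P(0.01,.0293,.0728),P(.01,-.0293,.0728))
g=cv2.cvtColor(W[0],cv2.COLOR_RGB2GRAY)
for u in(244,250,262,274,280): print(u,list(enumerate(g[150:245,u].tolist(),150))[::1] if u==262 else [(150+i,int(d)) for i,d in enumerate(np.diff(g[150:245,u].astype(int))) if abs(d)>9])
E
```

```text
time_s: 17.55
tcp_pos: [0.4566, 0.2219, 0.199]
ee_rot: [[-0.991, -0.137, -0.0], [-0.137, 0.991, 0.001], [0.0, 0.001, -1.0]]
wrist_force: [0.5, -0.7, -1.6]
gripper_width: 0.413
gripper_force: 29.9
[0.45623327 0.22161563 0.1981095 ] 0.4092430006971057 [ 0.91427391 -0.09659031 -1.11397865]
flange rim top [260.8 179.8]
flange rim bottom [260.8 178. ]
collar top edge [260.9 212.1]
collar foot [260.8 202.7]
slot end [260.9 222.4]
bore [260.9 230.7]
flange right/left [312.79796202 216.27654505] [208.81186193 216.35181068]
244 [(174, -12), (181, 15), (182, 21), (201, -24), (202, -23), (203, -10), (211, 15), (238, -16), (239, -12), (240, -17), (241, -12)]
250 [(172, -11), (179, 25), (180, 43), (181, 32), (182, 13), (195, -15), (196, -20), (197, -11), (201, -21), (202, -32), (203, -12), (211, 13), (232, 14), (233, 37), (234, 39), (237, -17), (238, -37), (239, -48), (240, -48), (241, -25)]
262 [(150, 151), (151, 151), (152, 148), (153, 149), (154, 153), (155, 152), (156, 148), (157, 147), (158, 150), (159, 149), (160, 149), (161, 148), (162, 151), (163, 150), (164, 149), (165, 150), (166, 150),
[... 585 characters left out ...]
, 146), (217, 142), (218, 143), (219, 143), (220, 139), (221, 149), (222, 181), (223, 218), (224, 225), (225, 224), (226, 224), (227, 224), (228, 223), (229, 227), (230, 225), (231, 225), (232, 224), (233, 224), (234, 224), (235, 225), (236, 225), (237, 224), (238, 225), (239, 221), (240, 192), (241, 126), (242, 67), (243, 48), (244, 49)]
274 [(177, -11), (178, -12), (179, -10), (180, 10), (181, 17), (183, 10), (200, -11), (201, -21), (202, -19), (203, -13), (211, 10), (212, 11), (235, -10), (240, -21), (241, -13)]
280 [(179, -10), (180, -16), (182, 17), (183, 12), (184, 10), (201, -15), (202, -27), (203, -22), (211, 13), (212, 10), (237, -10), (238, -15), (239, -17), (240, -17), (241, -19)]
```

```bash
python3 -c "
from h import *
go(.524,.0064,.182,124.5)"
```

```text
yaw 124.5 shift [ -37.7 -222.5   16.2] turn [-2.000e-04 -2.300e-03 -4.649e-01] j6 -126.4 j1 44.3
yaw 304.5 shift [ -37.7 -222.5   16.2] turn [-3.1000e-03  2.0000e-04  2.6767e+00] j6 -126.4 j1 44.3
```

```bash
python3 -m pendant '[[[-8,-45,0],[0,0,0]],[[-16,-90,0],[0,0,-0.1]],[[-24,-135,0],[0,0,-0.2]],[[-32,-180,0],[0,0,-0.33]],[[-37,-210,6],[0,0,-0.45]],[[-38,-222,12],[0,0,-0.465]],[[-38,-222,15],[0,0,-0.465]],[[-38,-222,15],[0,0,-0.465]],[[-38,-222,15],[0,0,-0.465]],[[-38,-222,15],[0,0,-0.465]]]' 0.3
python3 -c "
from h import *
s=r.sense();print(s['wrist_force'],s['tcp_pos'])
go(.524,.0064,.182,124.5)"
```

```text
time_s: 18.6
tcp_pos: [0.5251, 0.0083, 0.1842]
ee_rot: [[-0.823, -0.568, -0.0], [-0.568, 0.823, -0.0], [0.0, 0.0, -1.0]]
wrist_force: [0.7, 0.2, -1.4]
gripper_width: 0.408
gripper_force: 29.9
[ 0.70828089  0.20564879 -1.39957638] [0.52506665 0.00827281 0.18421383]
yaw 124.5 shift [ 1.9 -0.9  2.2] turn [ 0.     -0.0001  0.0019] j6 -74.0 j1 18.6
yaw 304.5 shift [ 1.9 -0.9  2.2] turn [ 1.0000e-04  0.0000e+00 -3.1397e+00] j6 -74.0 j1 18.6
```

```bash
python3 -m pendant '[[[2,-1,0],[0,0,0]],[[2,-1,4],[0,0,0]],[[2,-1,8],[0,0,0]],[[2,-1,8],[0,0,0]]]' 0.3; python3 -c "
from h import *
go(.524,.0064,.182,124.5)"
python3 -m pendant '[[[0,0,2],[0,0,0]],[[0,0,4],[0,0,0]],[[0,0,6],[0,0,0]],[[0,0,8],[0,0,0]],[[0,0,10],[0,0,0]],[[0,0,10],[0,0,0]]]' 0.3; python3 -c "
from h import *
go(.524,.0064,.182,124.5);print(r.sense()['moment'])"
```

```text
time_s: 19.0
tcp_pos: [0.5236, 0.0055, 0.1755]
ee_rot: [[-0.824, -0.567, -0.001], [-0.567, 0.824, -0.0], [0.001, 0.001, -1.0]]
wrist_force: [0.5, -0.7, -0.5]
gripper_width: 0.409
gripper_force: 29.9
yaw 124.5 shift [-0.9  0.5 -6.5] turn [ 0.0007 -0.0013  0.0007] j6 -73.8 j1 18.4
yaw 304.5 shift [-0.9  0.5 -6.5] turn [ 2.1000e-03  1.0000e-03 -3.1409e+00] j6 -73.8 j1 18.4
time_s: 19.6
tcp_pos: [0.5243, 0.0057, 0.1661]
ee_rot: [[-0.824, -0.567, 0.001], [-0.567, 0.824, 0.0], [-0.001, -0.0, -1.0]]
wrist_force: [1.4, 0.4, -1.7]
gripper_width: 0.407
gripper_force: 29.9
yaw 124.5 shift [ -0.2   0.8 -15.9] turn [-0.0001  0.0008  0.0006] j6 -73.8 j1 18.4
yaw 304.5 shift [ -0.2   0.8 -15.9] turn [-1.200e-03 -1.000e-04 -3.141e+00] j6 -73.8 j1 18.4
[ 0.32649369 -0.21364397 -0.02332063]
```

```bash
python3 -m pendant '[[[0,0,1],[0,0,0]],[[0,0,2],[0,0,0]],[[0,0,3],[0,0,0]],[[0,0,4],[0,0,0]],[[0,0,5],[0,0,0]],[[0,0,5],[0,0,0]]]' 0.3; python3 -c "
from h import *
print(r.sense()['wrist_force'],r.sense()['moment'])"
```

```text
time_s: 20.2
tcp_pos: [0.5244, 0.0058, 0.1613]
ee_rot: [[-0.824, -0.567, 0.001], [-0.567, 0.824, 0.0], [-0.001, -0.0, -1.0]]
wrist_force: [-0.5, 3.8, 1.0]
gripper_width: 0.409
gripper_force: 29.9
[-0.51901579  3.76477352  0.9718122 ] [ 1.10334492 -0.17056009 -0.00863391]
```

```bash
python3 -m pendant '[[[-0.4,0.6,0],[0,0,0]],[[-0.4,0.6,2],[0,0,0]],[[-0.4,0.6,4],[0,0,0]],[[-0.4,0.6,6],[0,0,0]],[[-0.4,0.6,8],[0,0,0]],[[-0.4,0.6,10],[0,0,0]],[[-0.4,0.6,12],[0,0,0]],[[-0.4,0.6,12],[0,0,0]]]' 0.3; python3 -c "
from h import *
print(r.sense()['wrist_force'],r.sense()['moment'])"
```

```text
time_s: 21.0
tcp_pos: [0.5242, 0.0062, 0.1489]
ee_rot: [[-0.824, -0.567, 0.0], [-0.567, 0.824, 0.0], [-0.0, -0.0, -1.0]]
wrist_force: [2.1, 1.4, -2.4]
gripper_width: 0.41
gripper_force: 29.9
[ 2.13619785  1.42528369 -2.39807632] [ 0.36430576 -0.88972783  0.02167601]
```

```bash
python3 -m pendant '[[[-0.2,0,1],[0,0,0]],[[-0.2,0,2],[0,0,0]],[[-0.2,0,3],[0,0,0]],[[-0.2,0,4],[0,0,0]],[[-0.2,0,5],[0,0,0]],[[-0.2,0,5],[0,0,0]]]' 0.3
python3 -m pendant '[[[0,0,1],[0,0,0]],[[0,0,2],[0,0,0]],[[0,0,3],[0,0,0]],[[0,0,3.5],[0,0,0]],[[0,0,3.5],[0,0,0]],[[0,0,3.5],[0,0,0]]]' 0.3
```

```text
time_s: 21.6
tcp_pos: [0.5242, 0.0063, 0.1449]
ee_rot: [[-0.824, -0.567, 0.0], [-0.567, 0.824, -0.0], [0.0, -0.0, -1.0]]
wrist_force: [0.0, 1.8, 5.3]
gripper_width: 0.41
gripper_force: 29.9
time_s: 22.2
tcp_pos: [0.5242, 0.0063, 0.142]
ee_rot: [[-0.824, -0.567, 0.0], [-0.567, 0.824, -0.0], [-0.0, -0.0, -1.0]]
wrist_force: [-0.3, 2.4, 7.9]
gripper_width: 0.404
gripper_force: 29.9
```

```bash
python3 -m pendant '[[[0,0,1],[0,0,0]],[[0,0,2],[0,0,0]],[[0,0,3],[0,0,0]],[[0,0,3],[0,0,0]],[[0,0,3],[0,0,0]]]' 0.3
python3 -m pendant '[[[0,0,0.5],[0,0,0]],[[0,0,1],[0,0,0]],[[0,0,1],[0,0,0]],[[0,0,1],[0,0,0]]]' 0.3
```

```text
time_s: 22.7
tcp_pos: [0.5242, 0.0063, 0.1397]
ee_rot: [[-0.823, -0.567, 0.001], [-0.567, 0.823, -0.0], [-0.0, -0.001, -1.0]]
wrist_force: [-2.3, 2.0, 12.9]
gripper_width: 0.413
gripper_force: 29.9
time_s: 23.1
tcp_pos: [0.5243, 0.0063, 0.1396]
ee_rot: [[-0.823, -0.568, 0.001], [-0.568, 0.823, -0.0], [-0.0, -0.001, -1.0]]
wrist_force: [-6.1, 2.6, 19.0]
gripper_width: 0.408
gripper_force: 29.9
```

The hub stopped at its end position (z no longer changes and the force rises to 19 N), so it is fully down and held. Handing in.

```bash
python3 -m pendant '[[[0,0,0],[0,0,0]],[[0,0,0],[0,0,0]],[[0,0,0],[0,0,0]]]' 0.3
python3 -c "
from station import r
print(r.finish_job())"
```

```text
time_s: 23.4
tcp_pos: [0.5243, 0.0063, 0.1396]
ee_rot: [[-0.823, -0.568, 0.001], [-0.568, 0.823, -0.0], [-0.0, -0.001, -1.0]]
wrist_force: [-5.3, 2.1, 19.1]
gripper_width: 0.412
gripper_force: 29.9
the job is handed in; nothing more can be done
None
```

I handed the job in at 23.4 s: both rolls are on the spindle, and the hub is meshed and held down on the platter's stop with about 19 N; no verdict came back.

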